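Swap the battery pack of the lensmeter

ROBOT

A 6-joint arm with a two-finger parallel gripper is mounted at the origin on a cart in front of the work surface, level with it; the furniture and walls round the work are solid. World frame = base frame: x ahead of the robot, y to its left, z up, the work surface at z = 0. Lengths are in m, angles in rad, forces in N, time in s.
With the tool pointing down it reaches from about 0.375 to 0.975 m from the base axis. Payload 3.8 kg.
Tool frame: the origin (TCP) lies at the very end of the fingers, on their centre line; the grasp point (between the pads) lies 19 mm behind it; z points along the fingers, y is the line along which they close (so a half turn about z gives the same grasp; the last joint's range is limited). The gripper opens to 85 mm and grips with 20 to 120 N. Pads are 22 mm wide; open, the fingers measure 114 mm over their backs; the gripper's body (76 mm by 85 mm) begins 54 mm behind the grasp point. The pads swing forward as they close: fully open they stand 13 mm farther back than shut.
Start: joints at [-1.265, 0.264, 1.604, -0, 1.274, -0.037], TCP at [0.227, -0.636, 0.231] pointing down, gripper open.
Joint ranges: [-2.63, 2.63], [-0.94, 2.18], [0.31, 2.57], [-1.31, 4.45], [0, 2.66], [-2.55, 2.55]. Speed limits (rad/s): [2.57, 2.57, 3.14, 3.14, 3.14, 3.14].

INTERFACE

Orientations are given as a rotation vector (axis times angle).
In Python, from workcell import bot, vision gives the robot as it stands. The module is installed in compiled form; this text tells all that it offers.
- The arm moves only by the tool play_rows, never from a script. Its argument "moves" is a list that holds one entry, the list of rows, each a list of 7 numbers: the turn, a rotation vector about the tool's x, y, z as a fraction of full scale, then the shift along the tool's x, y, z as a fraction of full scale, then the finger opening in mm, from 0 to 85.4. In form: [[[ax, ay, az, x, y, z, jaw], ...]]. A call has 1 to 5 rows; each row shifts and turns the commanded pose from where the row before left it, along the tool's axes as they then stand; what a row does not reach is not made up. Full scale, the value 1, is 0.1 m for a shift and 0.5 rad for a turn. A row lasts 1/12 s, in which the tool goes at most 41.7 mm and 7.16 degrees, less where a joint would pass 70% of its speed; a pose out of reach is approached as far as the arm can. A call with a number of a shift or a turn outside -1 to 1 is refused whole. A call with a gripper value outside its range is refused whole. The fingers move at their own pace and stop on an object; "newtons" is the grip in N (left out, the last holds). Time passes only in rows, so rows that do not move let the fingers close. It gives the time, the measured TCP pose, the force, the opening and the grip force at its end, in the units of the state.
- bot.read_state(): the state, without advancing time (a new reading comes with each control period).
- vision.read_camera(name): name is "side" or "top"; returns a dict with "image" (384x512x3 uint8, red, green, blue), "depth" (384x512 float32, m along the optical axis (not along the pixel's ray), 0 where there is no reading), "K" (3x3 intrinsics, pixels), "R" (3x3) and "t" (3): a world point X has camera coordinates R X + t. Camera axes: x right, y down, z forward; pixel columns grow to the right and rows downward; lengths in m; the calibration is good to about 2 mm. A picture is of the moment at which its call begins.
- bot.finish_job(): hands the job in; it is judged then, once.
The state is a dict: "time": time; "q": joint angles; "joint_vel": joint speeds; "joint_torque": joint torques, N m; "tool_pos": TCP position; "tcp_rot": TCP orientation; "wrist_force": force on the tool from outside, world axes, zero at the start; "torque": the same for the moment, N m; "width": opening from 0.0 (shut) to 1.0 (fully open); "grip_force": force on a finger pad.
Only numpy, scipy, OpenCV 4.12 (cv2) and the standard library are available. Lean on these libraries where they do the work, as an engineer would, in place of code of your own. Each camera call takes 0.05 s, during which the arm holds its last target. There are 200 camera calls.

TASK

The small lensmeter's battery is flat: slide the catch in front of its pack back, pull the spent pack out and plug it fully home into the empty bay of the charger. Then take the charged pack out of the charger, plug it fully home into the lensmeter and slide the catch forward again as far as it goes, so that it locks the pack in. Leave the pliers, the screwdriver and the spectacles lying around as they are.

Things in the scene. Friction and masses are not known exactly. Their poses are not given: they have to be found in the camera images.
- lensmeter: Small white lensmeter left of the hand edger, fixed: low case 280 mm long (x) by 150 mm wide (y), flat grey deck 50 mm above the bench. Column and overhanging head, up to 197 mm high, stand on its rear from local x = +34 mm back, a lens on the stop under the head. Origin: centre of the underside; +x to the rear (head), -x to the operator, z up.
- bay (a point): Centre of the mouth of the lensmeter's battery well, level with the deck, 60 mm in front of the case's centre; axes as the lensmeter's. Well 62 mm (x) by 36 mm (y), 34 mm deep; ribs in its two rear corners narrow it to 25 mm over the rear 15 mm, so a pack goes in one way round only.
- catch (a joint): Slide catch on the lensmeter's deck in front of the well. 0 = locked, its steel tongue over the front step of the pack; 0.018 m = fully back towards the lensmeter's -x, pack free (0.012 needed). About 1.5 N moves it and it stays where it is left. It locks only over a pack that is fully home.
- catch_tab (a point): Top centre of the catch's black thumb tab: 20 mm long (x), 12 mm wide (y), 20 mm tall above its plate, top 77 mm above the bench; the guides beside the plate reach 8 mm above the deck. Moves with the catch: 46 mm in front of the well's centre when locked, 64 mm when open.
- charger: Two-bay charger, fixed: low black case 96 mm (x) by 164 mm (y), grey deck 50 mm above the bench, small windows and vents on the front (-x). Origin: centre of the underside; z up. The white stand of the hand edger, 180 mm high, rises close behind it and a tall covered machine stands to its right: pass both on the robot's side.
- bay_left (a point): Centre of the mouth of the charger's left (+y) well, level with the deck; same keyed well as the lensmeter's, rear = +x of the charger. Empty at the start.
- bay_right (a point): Centre of the mouth of the charger's right (-y) well, 84 mm from the left one. Holds the charged pack at the start.
- spent_pack: Battery pack, starts in the lensmeter; 85 mm tall, 0.16 kg. Origin: centre of its underside; +x its rear, z up. Black foot 60 (x) by 34 (y) by 35 mm tall, toe chamfered 3 mm, rear 16 mm only 22 mm wide (key). Grey grip above, 35 to 85 mm up: 48 (x) by 34 (y) mm, centred 6 mm behind the origin, leaving a 12 mm front step for the catch. Home: underside 34 mm below the well's mouth.
- charged_pack: Battery pack of the same make and look as spent_pack, starts plugged into the right bay of the charger.
- pliers: Chrome snipe-nose pliers, 150 mm, lying on the bench to the right; bystander. Origin: centre of the underside.
- screwdriver: Small screwdriver with a blue cap, 109 mm, lying to the right of the charger; bystander. Origin: centre of the underside.
- spectacles: Metal spectacles, 143 x 131 mm, standing open to the left of the lensmeter; bystander. Origin: centre of the underside.
There are look-alikes about, which are no part of the job. What is shaped like the spent_pack but blue or orange is not meant.

How it is judged:
On the way, in this order (a step that is already met when the one before it is completed fails the run):
1. the catch is drawn back (value of joint catch above 0.012 m), for 0.1 s.
2. the spent pack is plugged home in a bay of the charger (((z of spent_pack in the frame of bay_left below -0.0315 m and horizontal distance between spent_pack and bay_left below 0.004 m) or (z of spent_pack in the frame of bay_right below -0.0315 m and horizontal distance between spent_pack and bay_right below 0.004 m))), for 0.2 s.
3. the charged pack is plugged home in the lensmeter (z of charged_pack in the frame of bay below -0.0315 m and horizontal distance between charged_pack and bay below 0.004 m), for 0.2 s.
At the end, for the whole second after the job is handed in: The spent pack sits in a bay of the charger and the charged pack in the lensmeter's well, each fully home (within 2.5 mm of the full 34 mm depth and 4 mm of the well's centre), both at rest, and the catch is forward over the charged pack (within 4 mm of its locked end) (all of step 3 and ((z of spent_pack in the frame of bay_left below -0.0315 m and horizontal distance between spent_pack and bay_left below 0.004 m) or (z of spent_pack in the frame of bay_right below -0.0315 m and horizontal distance between spent_pack and bay_right below 0.004 m)) and value of joint catch below 0.004 m and linear speed of each of charged_pack, spent_pack below 0.02 m/s); the robot touches nothing.
It fails at once if the pliers are disturbed (moved more than 30 mm) (distance of pliers from where it was at the start of the episode above 0.03 m).
It fails at once if the screwdriver is disturbed (moved more than 30 mm) (distance of screwdriver from where it was at the start of the episode above 0.03 m).
It fails at once if the spectacles are disturbed (moved more than 30 mm) (distance of spectacles from where it was at the start of the episode above 0.03 m).
It also fails if it takes over 72 s, if anything falls off the work surface, if the arm or the gripper's body presses on something with over 40 N, if the wrist force passes 120 N, or if a joint passes its speed limit or range.

## Working session

There is one attempt and no reset: what is moved stays moved. The work goes in short steps, Python scripts to look and compute and a tool call to move; the robot and the scene stay as the last step left them, time stands still between calls to the robot, and variables do not carry over. Pictures are saved under pics/ and viewed, at most 10 in all, crops included, and the job is handed in when it is done.

Besides the shell and the picture viewer there is one more tool, called after "Emit:" as a command line: name --argument value ..., lists and objects as JSON in quotes. play_rows: Moves the arm, as the interface text tells. Its arguments: {"type":"object","properties":{"moves":{"type":"array","items":{"type":"array","items":{"type":"array","items":{"type":"number"}}}},"newtons":{"type":"number"}},"required":["moves"]}

```bash
mkdir -p pics; cat > h.py <<'E'
import numpy as np, cv2
from workcell import bot, vision
def cam(n):
    c=vision.read_camera(n); c['P']=c['R'].T@(-c['t']); return c
def pts(c):
    d=c['depth']; v,u=np.mgrid[:384,:512]
    p=np.stack([u,v,np.ones_like(u)],-1)@np.linalg.inv(c['K']).T*d[...,None]
    return (p-c['t'])@c['R']
def ray(c,u,v,z):
    d=c['R'].T@np.linalg.inv(c['K'])@np.array([u,v,1.]); return c['P']+d*(z-c['P'][2])/d[2]
E
python3 - <<'E'
from h import *
for n in ('top','side'):
    c=cam(n); np.savez(n+'0.npz',**c); print(n,c['K'].tolist(),c['P'].round(3),c['R'].round(3).tolist())
    cv2.imwrite(f'pics/{n}0.png',cv2.resize(c['image'][...,::-1],(800,600),interpolation=cv2.INTER_CUBIC))
s=bot.read_state(); print(s)
E
```

```text
top [[477.9920592181898, 0.0, 250.91575546264326], [0.0, 477.9920592181898, 188.38229357413266], [0.0, 0.0, 1.0]] [-0.5   -0.163  1.662] [[0.219, -0.976, -0.004], [-0.8, -0.178, -0.573], [0.558, 0.129, -0.82]]
side [[411.2531892283003, 0.0, 260.44588681635145], [0.0, 411.2531892283003, 186.8005671237815], [0.0, 0.0, 1.0]] [0.285 1.33  0.835] [[-0.979, -0.202, -0.022], [-0.083, 0.497, -0.864], [0.185, -0.844, -0.503]]
{'time': 0.1, 'q': array([-1.26489459e+00,  2.64740472e-01,  1.60525120e+00, -8.99230189e-06,
        1.27369977e+00, -3.68933685e-02]), 'joint_vel': array([ 0.00128513, -0.00106664, -0.00308781, -0.00115937, -0.00056345,
        0.00030038]), 'joint_torque': array([-5.03190095e-04, -5.16705751e+01, -3.68593168e+01, -2.12027417e-04,
        6.25982400e-03, -2.34563430e-05]), 'tool_pos': array([ 0.22668014, -0.63509105,  0.23003687]), 'tcp_rot': array([-3.09351107e+00, -5.35478296e-01,  4.55172617e-04]), 'wrist_force': array([ 0.35421781,  0.25613192, -0.80230257]), 'torque': array([ 0.04734956, -0.02013077,  0.01210005]), 'grip_force': 0.0, 'width': 0.9991006278421571}
```

View pics/top0.png

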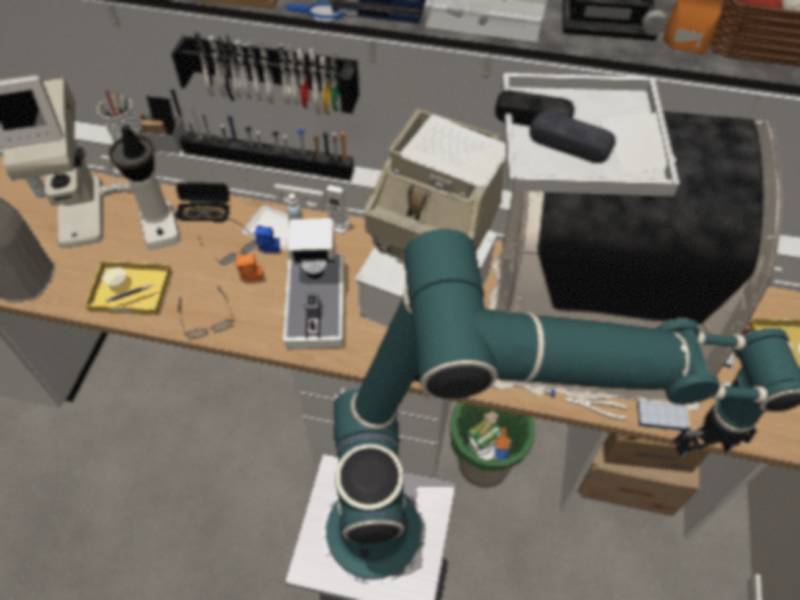

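View pics/side0.png

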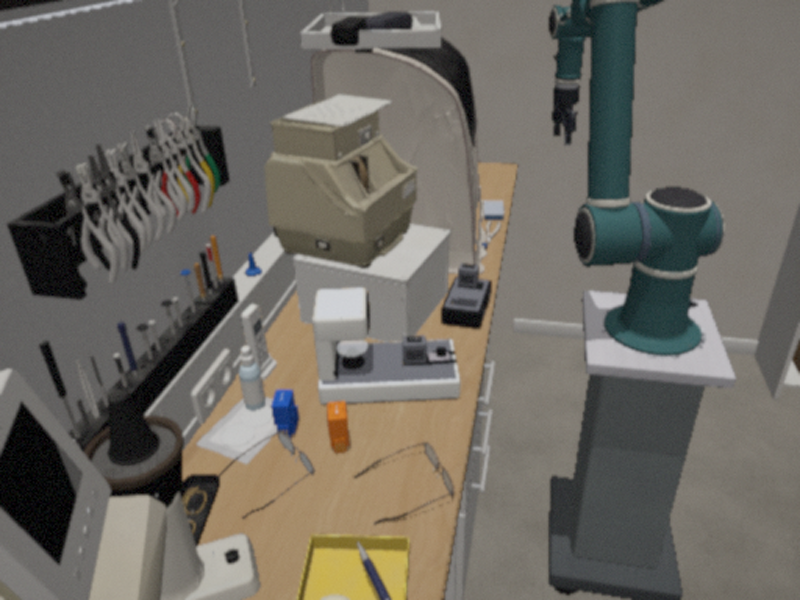

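The top view shows the lensmeter at about (315,290) of the 800-px picture, with its pack and tab near (315,310). The arm hides the charger there. The side view shows the charger at (468,298) with the charged pack at (468,275), and the lensmeter at (390,365) with its pack at (415,348). I'll measure from depth and rays.

```bash
python3 - <<'E'
from h import *
for n,(x0,x1,y0,y1) in {'top':(170,235,135,230),'side':(195,325,160,265)}.items():
    c=dict(np.load(n+'0.npz')); P=pts(c)
    q=P[y0:y1,x0:x1].reshape(-1,3); 
    h,e=np.histogram(q[:,2],np.arange(-.01,.22,.01)); print(n,list(zip(e.round(2),h)))
    k=np.abs(q[:,2]-.05)<.006; print(q[k].min(0),q[k].max(0))
    im=cv2.resize(c['image'][y0:y1,x0:x1,::-1],None,fx=5.6,fy=5.6,interpolation=cv2.INTER_CUBIC)
    cv2.imwrite(f'pics/{n}c.png',im); print(im.shape)
E
```

```text
top [(np.float64(-0.01), np.int64(1319)), (np.float64(0.0), np.int64(1323)), (np.float64(0.01), np.int64(150)), (np.float64(0.02), np.int64(110)), (np.float64(0.03), np.int64(139)), (np.float64(0.04), np.int64(838)), (np.float64(0.05), np.int64(815)), (np.float64(0.06), np.int64(106)), (np.float64(0.07), np.int64(86)), (np.float64(0.08), np.int64(115)), (np.float64(0.09), np.int64(98)), (np.float64(0.1), np.int64(62)), (np.float64(0.11), np.int64(10)), (np.float64(0.12), np.int64(9)), (np.float64(0.13), np.int64(10)), (np.float64(0.14), np.int64(19)), (np.float64(0.15), np.int64(62)), (np.float64(0.16), np.int64(58)), (np.float64(0.17), np.int64(95)), (np.float64(0.18), np.int64(103)), (np.float64(0.19), np.int64(458)), (np.float64(0.2), np.int64(87))]
[0.40051316 0.14653799 0.04402622] [0.85448724 0.46971669 0.05598859]
(532, 364, 3)
side [(np.float64(-0.01), np.int64(379)), (np.float64(0.0), np.int64(2464)), (np.float64(0.01), np.int64(429)), (np.float64(0.02), np.int64(464)), (np.float64(0.03), np.int64(504)), (np.float64(0.04), np.int64(835)), (np.float64(0.05), np.int64(1934)), (np.float64(0.06), np.int64(358)), (np.float64(0.07), np.int64(286)), (np.float64(0.08), np.int64(402)), (np.float64(0.09), np.int64(383)), (np.float64(0.1), np.int64(325)), (np.float64(0.11), np.int64(212)), (np.float64(0.12), np.int64(215)), (np.float64(0.13), np.int64(252)), (np.float64(0.14), np.int64(275)), (np.float64(0.15), np.int64(306)), (np.float64(0.16), np.int64(285)), (np.float64(0.17), np.int64(837)), (np.float64(0.18), np.int64(171)), (np.float64(0.19), np.int64(717)), (np.float64(0.2), np.int64(218))]
[ 0.37902545 -0.22108453  0.04405947] [0.79933122 0.39750514 0.05599773]
(588, 728, 3)
```

```bash
cat >> h.py <<'E'
from scipy.spatial.transform import Rotation as Ro
def delta(pos,yaw,jaw=None,frm=None,R0=None):
    """tool-frame shift (units of 0.1m) and turn (units .5rad) to reach world pos, tool down with tool x at yaw"""
    s=bot.read_state(); p=s['tool_pos'] if frm is None else np.array(frm); R=Ro.from_rotvec(s['tcp_rot']) if R0 is None else R0
    G=Ro.from_matrix(np.array([[np.cos(yaw),np.sin(yaw),0],[np.sin(yaw),-np.cos(yaw),0],[0,0,-1]]).T)
    return (R.inv().apply(np.array(pos)-p)/.1).round(3),((R.inv()*G).as_rotvec()/.5).round(3)
E
python3 - <<'E'
from h import *
q=[]
c=dict(np.load('top0.npz')); d=dict(np.load('side0.npz'))
b=pts(d)[d['depth']>0].reshape(-1,3); a=pts(c)[c['depth']>0]
for nm,z in (('top',a),('side',b)):
  for lo in np.arange(-.8,.5,.1):
    k=(z[:,1]>lo)&(z[:,1]<lo+.1)&(z[:,2]>.07)&(z[:,2]<.6)&(z[:,0]>.3); print(nm,lo.round(1),k.sum(), np.percentile(z[k,0],[0.5,2,10]).round(3) if k.sum() else '')
P=pts(d)
y0,y1,x0,x1=165,210,280,320
q=P[y0:y1,x0:x1].reshape(-1,3); k=(abs(q[:,2]-.05)<.006)&(q[:,1]<0); print(q[k].min(0),q[k].max(0),np.median(q[k],0),k.sum())
print(np.diff(np.array(list(range(2)))), delta([.4,.1,.35],0))
E
```

```text
top -0.8 838 [0.483 0.487 0.509]
top -0.7 4874 [0.485 0.489 0.501]
top -0.6 4885 [0.476 0.482 0.494]
top -0.5 3729 [0.468 0.471 0.479]
top -0.4 3769 [0.458 0.462 0.472]
top -0.3 3673 [0.457 0.461 0.468]
top -0.2 2571 [0.508 0.528 0.611]
top -0.1 3096 [0.607 0.624 0.64 ]
top -0.0 3717 [0.518 0.524 0.598]
top 0.1 2956 [0.527 0.531 0.548]
top 0.2 3228 [0.474 0.488 0.62 ]
top 0.3 2994 [0.578 0.582 0.625]
top 0.4 2675 [0.588 0.611 0.856]
side -0.8 40 [0.48  0.48  0.486]
side -0.7 154 [0.479 0.48  0.484]
side -0.6 161 [0.467 0.469 0.482]
side -0.5 520 [0.461 0.463 0.473]
side -0.4 900 [0.454 0.458 0.472]
side -0.3 4512 [0.443 0.451 0.473]
side -0.2 3625 [0.464 0.493 0.58 ]
side -0.1 3439 [0.414 0.43  0.505]
side -0.0 4983 [0.509 0.515 0.578]
side 0.1 8291 [0.532 0.539 0.603]
side 0.2 2624 [0.45  0.484 0.611]
side 0.3 5575 [0.571 0.587 0.626]
side 0.4 5052 [0.598 0.696 0.86 ]
[ 0.37902545 -0.20002415  0.04407895] [ 5.04284914e-01 -2.44744292e-04  5.56145584e-02] [ 0.42588323 -0.03181831  0.05120497] 217
[1] (array([ 4.103, -6.343, -1.186]), array([-0.004,  0.001,  0.686]))
```

Emit:
play_rows --moves '[[[0,0,0.229,0,0,-0.35,85],[0,0,0.229,0,0,-0.35,85],[0,0,0.228,0,0,-0.35,85],[0,0,0,0,-0.4,0,85],[0,0,0,0,-0.4,0,85]]]'

```text
time: 0.52
tool_pos: [0.2273, -0.5578, 0.339]
tcp_rot: [3.137, -0.003, 0.003]
wrist_force: [0.8, -0.8, -0.6]
width: 0.994
grip_force: 0.0
```

Emit:
play_rows --moves '[[[0,0,0,0.09,-0.38,0,85],[0,0,0,0.09,-0.38,0,85],[0,0,0,0.09,-0.38,0,85],[0,0,0,0.09,-0.38,0,85],[0,0,0,0.09,-0.38,0,85]]]'

```text
time: 0.93
tool_pos: [0.2717, -0.3637, 0.3357]
tcp_rot: [-3.141, 0.001, 0.0]
wrist_force: [0.6, 0.2, 0.3]
width: 0.995
grip_force: 0.0
```

Emit:
play_rows --moves '[[[0,0,0,0.1,-0.38,0,85],[0,0,0,0.1,-0.38,0,85],[0,0,0,0.1,-0.38,0,85],[0,0,0,0.25,-0.38,0,85],[0,0,0,0.25,-0.38,0,85]]]'

```text
time: 1.35
tool_pos: [0.3475, -0.1803, 0.3363]
tcp_rot: [3.141, -0.003, 0.001]
wrist_force: [1.1, -0.6, -0.8]
width: 0.997
grip_force: 0.0
```

Emit:
play_rows --moves '[[[0,0,0,0.25,-0.38,0,85],[0,0,0,0.25,-0.38,0,85],[0,0,0,0,-0.4,0,85],[0,0,0,0,-0.4,0,85],[0,0,0,0,-0.4,0,85]]]'

```text
time: 1.77
tool_pos: [0.3931, 0.0094, 0.3358]
tcp_rot: [-3.142, 0.0, 0.001]
wrist_force: [0.9, -0.1, 0.0]
width: 1.0
grip_force: 0.0
```

Emit:
play_rows --moves '[[[0,0,0,0,-0.4,0,85],[0,0,0,0,-0.4,0,85],[0,0,0,0,-0.4,0,85],[0,0,0,0,-0.4,0,85],[0,0,0,0,-0.3,0,85]]]'

```text
time: 2.18
tool_pos: [0.3927, 0.2003, 0.3359]
tcp_rot: [-3.141, -0.002, 0.001]
wrist_force: [-0.4, -0.7, 0.3]
width: 0.99
grip_force: 0.0
```

```bash
python3 - <<'E'
from h import *
for n,(x0,x1,y0,y1) in {'top':(175,300,135,235),'side':(195,325,160,265)}.items():
    c=cam(n); np.savez(n+'1.npz',**c)
    cv2.imwrite(f'pics/{n}1.png',cv2.resize(c['image'][y0:y1,x0:x1,::-1],None,fx=6,fy=5.8 if 0 else 5.6,interpolation=cv2.INTER_CUBIC))
    P=pts(c); q=P[160:215,275:325] if n=='side' else P[y0:y1,x0:x1]
E
```

```text
(no output)
```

View pics/top1.png

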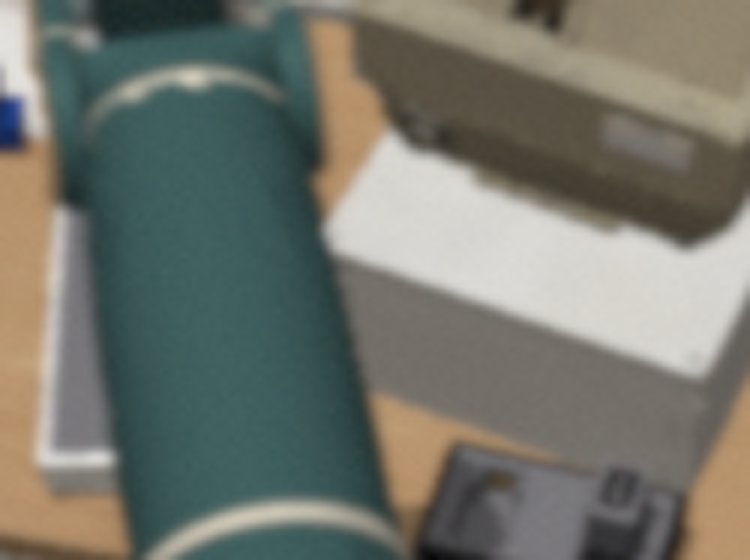

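View pics/side1.png

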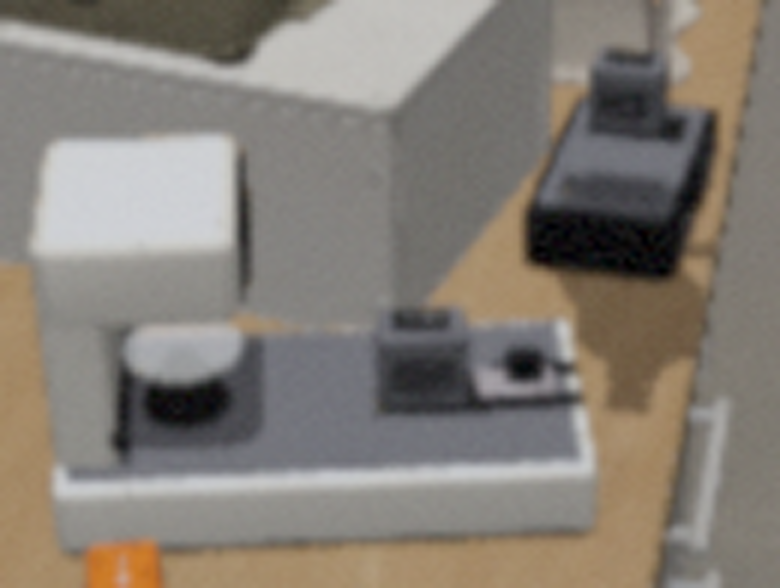

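The side crop shows the lensmeter pack top at about crop (425,320), the catch tab at (523,358) and the charger's charged pack at (630,65). The top crop shows the charger at about (555,510), with its empty bay at (490,495) and the charged pack at (620,490). The lensmeter must be taken from the first top picture.

```bash
python3 - <<'E'
from h import *
def rect(q):
    (c,s,a)=cv2.minAreaRect((q[:,:2]*1000).astype(np.float32)); return np.round(c,1),np.round(s,1),round(a,2)
reg={'lens':((.36,.72),(.12,.36)),'chg':((.36,.50),(-.22,-.0))}
for n,f in (('top','0'),('top','1'),('side','1'),('side','0')):
    c=dict(np.load(n+f+'.npz')); P=pts(c); im=c['image'].astype(int)
    for r,((xa,xb),(ya,yb)) in reg.items():
        m0=(P[...,0]>xa)&(P[...,0]<xb)&(P[...,1]>ya)&(P[...,1]<yb)&(c['depth']>0)
        for lab,z,t in (('deck',.05,.008),('ptop',.101,.007),('tab',.077,.004)):
            m=(m0&(abs(P[...,2]-z)<t)).astype(np.uint8)
            k,l,st,ce=cv2.connectedComponentsWithStats(m)
            for i in np.argsort(-st[1:,4])[:2]+1:
                if st[i,4]<6: continue
                q=P[l==i]; g=im[l==i].mean(0).round(); print(n+f,r,lab,st[i,4],q.mean(0).round(4),'rect',*rect(q),'px',ce[i].round(1),g)
E
```

```text
top0 lens deck 1368 [0.5266 0.2797 0.05  ] rect [550.8 293.5] [285.7 148.7] 14.73 px [201.6 194.4] [125. 122. 124.]
top0 lens deck 20 [0.5376 0.1426 0.0506] rect [538.5 144.7] [50.4  6.8] 78.21 px [234.9 197.9] [123. 117. 108.]
top0 lens ptop 79 [0.4986 0.2794 0.1008] rect [501.1 278.7] [47.9 32.4] 16.66 px [198.6 192.6] [88. 87. 89.]
top0 lens ptop 20 [0.538  0.1429 0.1014] rect [538.3 144.4] [43.   6.8] 75.46 px [234.4 190.7] [120. 114. 106.]
top0 lens tab 11 [0.4795 0.2749 0.0774] rect [480.2 272.8] [ 6.7 28.3] 17.31 px [198.9 200. ] [59. 58. 60.]
top0 lens tab 10 [0.5419 0.159  0.0767] rect [540.8 158.7] [26.9  7.1] 64.56 px [231.  192.7] [130. 119. 107.]
top1 lens deck 282 [0.4716 0.3286 0.0498] rect [491.  337.2] [191.7  44.4] 19.55 px [186.2 203.1] [147. 144. 143.]
top1 lens deck 14 [0.5362 0.1332 0.0494] rect [537.1 133.8] [27.1  6.4] 83.52 px [237.1 198.8] [109. 106. 100.]
top1 lens ptop 14 [0.538  0.1369 0.1001] rect [538.4 138.1] [30.9  3.9] 76.08 px [235.9 191.1] [110. 107. 100.]
top1 lens tab 7 [0.5367 0.1394 0.076 ] rect [536.9 139.4] [24.7  6.3] 68.4 px [235.4 194.7] [
[... 2708 characters left out ...]
6.4] [51. 50. 54.]
side0 chg deck 206 [ 0.4238 -0.0336  0.0515] rect [428.5 -43.4] [85.3 98.6] 89.4 px [301.4 183.9] [92. 90. 93.]
side0 chg deck 56 [ 0.4668 -0.2039  0.0497] rect [ 466.1 -203.3] [67.4 17.6] 9.48 px [295.9 163.5] [137. 131. 123.]
side0 chg ptop 74 [ 0.4333 -0.044   0.1011] rect [434.1 -48.9] [39.6 47.2] 88.22 px [299.6 171. ] [96. 94. 96.]
side0 chg ptop 46 [ 0.467  -0.2069  0.1014] rect [ 467.5 -208. ] [58.3 15.2] 1.59 px [296.2 152. ] [127. 121. 114.]
side0 chg tab 27 [ 0.4687 -0.2071  0.0765] rect [ 468.9 -209.3] [62.5 19.5] 1.26 px [295.7 157.4] [129. 123. 115.]
side0 chg tab 25 [ 0.433  -0.0337  0.077 ] rect [434.9 -31. ] [41.8 16.7] 10.77 px [299.2 177.8] [47. 47. 50.]
```

```bash
python3 - <<'E'
from h import *
reg={'lens':((.36,.72),(.12,.40),14.5),'chg':((.36,.49),(-.16,.09),0)}
for n,f,r in (('top','0','lens'),('side','1','lens'),('side','0','lens'),('top','1','chg'),('side','1','chg'),('side','0','chg')):
    c=dict(np.load(n+f+'.npz')); P=pts(c); (xa,xb),(ya,yb),a0=reg[r]
    m0=(P[...,0]>xa)&(P[...,0]<xb)&(P[...,1]>ya)&(P[...,1]<yb)&(c['depth']>0)
    for lab,z,t in (('deck',.05,.008),('ptop',.101,.008)):
        m=(m0&(abs(P[...,2]-z)<t)).astype(np.uint8)
        k,l,st,ce=cv2.connectedComponentsWithStats(m); i=np.argmax(st[1:,4])+1
        ct=cv2.findContours((l==i).astype(np.uint8),0,1)[0]; ct=max(ct,key=len)[:,0]
        q=np.array([ray(c,u,v,z) for u,v in ct])[:,:2]; w=P[l==i]
        rc=cv2.minAreaRect((q*1000).astype(np.float32))
        a=np.radians(a0); e=np.array([[np.cos(a),np.sin(a)],[-np.sin(a),np.cos(a)]]); s=(q)@e.T
        out=[]
        for ax in (0,1):
            for sg in (-1,1):
                b=np.percentile(sg*s[:,ax],97); o=s[:,1-ax]
                k=(sg*s[:,ax]>b-.006)&(o>np.percentile(o,12))&(o<np.percentile(o,88))
                if k.sum()<4: out.append(None);continue
                p=np.polyfit(o[k],s[k,ax],1); out.append((int(k.sum()),round(1000*float(np.median(s[k,ax])),1),round(a0+np.degrees(np.arctan(p[0]))*(-1 if ax==0 else 1),2)))
        print(n+f,r,lab,len(w),w.mean(0).round(4),np.round(rc[0],1),np.round(rc[1],1),round(rc[2],1),out)
E
```

```text
top0 lens deck 1466 [0.5318 0.2859 0.0499] [546.5 292.4] [283.5 147.8] 14.9 [(33, 468.5, np.float64(13.74)), (10, 738.9, np.float64(18.87)), (51, 72.4, np.float64(14.7)), (50, 216.7, np.float64(14.16))]
top0 lens ptop 83 [0.4988 0.2792 0.1004] [497.6 277.7] [49.  31.9] 16.0 [(7, 531.4, np.float64(14.98)), (9, 574.7, np.float64(6.03)), (10, 128.7, np.float64(18.33)), (9, 159.9, np.float64(16.51))]
side1 lens deck 1804 [0.5373 0.3159 0.0513] [553.6 300.8] [277.2 160.9] 14.0 [(30, 474.6, np.float64(14.5)), (14, 748.0, np.float64(18.44)), (37, 74.7, np.float64(14.68)), (73, 227.7, np.float64(14.09))]
side1 lens ptop 121 [0.5016 0.2858 0.1012] [502.3 285.1] [44.5 44.2] 10.3 [(10, 536.2, np.float64(13.88)), (10, 579.0, np.float64(15.31)), (14, 130.9, np.float64(20.73)), (13, 171.5, np.float64(18.4))]
side0 lens deck 1793 [0.5373 0.3157 0.0513] [553.7 300.6] [277.2 160.5] 14.1 [(29, 474.5, np.float64(14.6)), (13, 748.2, np.float64(14.39)), (37, 74.8, np.float64(14.53)), (67, 227.4, np.float64(14.09))]
side0 lens ptop 118 [0.5014 0.286  0.1017] [502.3 285.1] [44.5 44.3] 10.3 [(10, 536.2, np.
[... 617 characters left out ...]
-3.29)), (16, 477.9, np.float64(-2.39)), (8, -82.5, np.float64(-2.13)), (19, 84.9, np.float64(-0.64))]
side1 chg ptop 77 [ 0.4329 -0.0437  0.1012] [432.6 -44.6] [47.2 49. ] 84.6 [(8, 411.2, np.float64(0.83)), (6, 455.6, np.float64(0.52)), (9, -66.0, np.float64(-6.11)), (9, -22.9, np.float64(-6.57))]
side0 chg deck 488 [0.4289 0.0106 0.0506] [430.2   1.1] [178.6  96. ] 86.1 [(16, 383.0, np.float64(-3.26)), (17, 477.7, np.float64(-2.84)), (8, -82.5, np.float64(-2.13)), (20, 83.4, np.float64(-2.22))]
side0 chg ptop 77 [ 0.4334 -0.0439  0.1008] [433.3 -43.9] [49.5 48.9] 7.7 [(7, 411.1, np.float64(-0.17)), (7, 454.0, np.float64(-0.21)), (8, -66.3, np.float64(-4.88)), (7, -21.1, np.float64(9.33))]
```

```bash
python3 - <<'E'
from h import *
for n,f,(x0,x1,y0,y1) in (('side','1',(281,296,214,232)),('top','0',(192,210,196,218))):
    c=dict(np.load(n+f+'.npz')); g=c['image'][y0:y1,x0:x1].mean(2).astype(int); print(n); print(g)
    if n=='side':
        m=(g<60).astype(np.uint8); k,l,st,ce=cv2.connectedComponentsWithStats(m)
        for i in range(1,k):
            if st[i,4]>4: print(st[i],ce[i]+[x0,y0],ray(c,*(ce[i]+[x0,y0]),.07))
    print([ray(c,*uv,.077).round(4) for uv in ((288.4,222.5),(200,203))])
print(delta([.4511,.267,.12],np.radians(14.4)))
E
```

```text
side
[[136 137 138 136 135 136 141 138 131 117 101  95  96  92  93]
 [136 137 134 136 136 139 137 134 135 128 104  92  92  91  89]
 [142 143 139 139 139 134 140 149 142 131 105  95  94  94  90]
 [148 151 141 140 139 133 149 172 163 137 105  93  91  89  93]
 [135 138 129 129 127 126 153 187 182 144 106  94  92  91  88]
 [120 122 120 118 119 122 148 185 186 149 104  91  90  91  89]
 [113 113 115 115 118 121 138 173 182 147 108  93  92  94  90]
 [100  97  97 105 113 117 133 164 180 154 122 103  90  91  91]
 [ 67  63  71  75  97 112 128 158 185 164 134 119 102  94  95]
 [ 37  36  35  43  74 102 116 148 178 166 141 130 119 106 101]
 [ 26  20  25  32  60  82  87 108 138 133 129 133 130 127 117]
 [ 11  13  10  36  69  99  70  61  76  95 118 131 136 135 127]
 [ 21  14  25  36  86 124  98  75  90 114 123 133 135 137 128]
 [ 51  47  57  69 107 138 121 109 135 162 150 141 138 136 128]
 [114 107 114 115 133 144 129 119 147 176 164 141 135 138 132]
 [144 140 139 130 131 132 117 109 124 151 144 137 136 137 133]
 [118 115 110  97  96  94  84  73  78  95 105 121 134 140 129]
 [ 64  63  63  56  53  5
[... 1344 characters left out ...]
  99 114 103  88 102 117 121 123 123]
 [123 122 114  96  97 125 134 124 117 124 126 107  93 103 117 123 125 123]
 [123 122 113  93  89 117 136 139 137 137 127 102  89 104 119 122 124 124]
 [125 123 112  92  79  98 115 122 124 121 107  87  84 104 118 124 125 126]
 [135 134 125 102  85 101 120 129 131 128 113  93  88 111 127 134 136 140]
 [173 173 159 135 120 139 160 169 172 169 155 130 121 141 159 167 171 173]
 [210 207 197 175 161 177 197 205 206 202 192 168 156 172 189 196 195 196]
 [204 203 197 182 172 179 191 196 194 193 185 172 164 169 177 179 177 177]]
[array([ 0.4546, -0.0908,  0.077 ]), array([0.467 , 0.2668, 0.077 ])]
(array([ 0.59 , -0.652,  2.156]), array([-0.003,  0.003, -0.492]))
```

Emit:
play_rows --moves '[[[0,0,-0.164,0,0,0.4,40],[0,0,-0.164,0,0,0.4,40],[0,0,-0.164,0,0,0.4,40],[0,0,0,0.36,-0.255,0.35,40],[0,0,0,0.36,-0.255,0.35,40]]]'

```text
time: 2.7
tool_pos: [0.4338, 0.2448, 0.1609]
tcp_rot: [3.116, 0.383, -0.007]
wrist_force: [0.3, 0.2, 1.5]
width: 0.472
grip_force: 0.0
```

Emit:
play_rows --moves '[[[0,0,0,0,0,0,40],[0,0,0,0,0,0,40]]]'

```text
time: 2.87
tool_pos: [0.4348, 0.2459, 0.1607]
tcp_rot: [3.115, 0.385, -0.012]
wrist_force: [0.7, -0.1, 1.2]
width: 0.468
grip_force: 0.0
```

```bash
python3 - <<'E'
from h import *
s=bot.read_state(); print(s['tool_pos'],s['width'],s['q']); print(delta([.450,.268,.063],np.radians(14.4)))
E
```

```text
[0.43476062 0.24588954 0.16072539] 0.4683719577381594 [ 4.65111076e-01 -7.06832820e-03  2.04331035e+00 -4.18661602e-04
  1.11356937e+00  1.78990022e+00]
(array([ 0.209, -0.179,  0.975]), array([ 0.004,  0.016, -0.01 ]))
```

Emit:
play_rows --moves '[[[0.004,0.016,-0.01,0.209,-0.179,0.2,40],[0,0,0,0,0,0.3,40],[0,0,0,0,0,0.3,40],[0,0,0,0,0,0.15,40],[0,0,0,0,0,0,40]]]'

```text
time: 3.28
tool_pos: [0.4502, 0.2675, 0.0674]
tcp_rot: [-3.116, -0.392, -0.004]
wrist_force: [-0.4, -2.0, -0.3]
width: 0.469
grip_force: 0.0
```

Emit:
play_rows --newtons 20 --moves '[[[0,0,0,0,0,0,0],[0,0,0,0,0,0,0],[0,0,0,0,0,0,0],[0,0,0,0,0,0,0],[0,0,0,0,0,0,0]]]'

```text
time: 3.7
tool_pos: [0.4547, 0.2683, 0.0724]
tcp_rot: [-3.116, -0.395, -0.019]
wrist_force: [1.3, -8.3, 2.7]
width: 0.128
grip_force: 22.9
```

```bash
python3 - <<'E'
from h import *
c=cam('side'); cv2.imwrite('pics/s2.png',cv2.resize(c['image'][150:250,220:320,::-1],(600,600),interpolation=3))
s=bot.read_state(); print(s['tool_pos'],s['width']*85.4,s['grip_force'],s['wrist_force'])
E
```

```text
[0.45463737 0.26826985 0.07233056] 10.62113926881347 22.903701066970825 [ 1.50629984 -8.28988639  1.97603585]
```

View pics/s2.png

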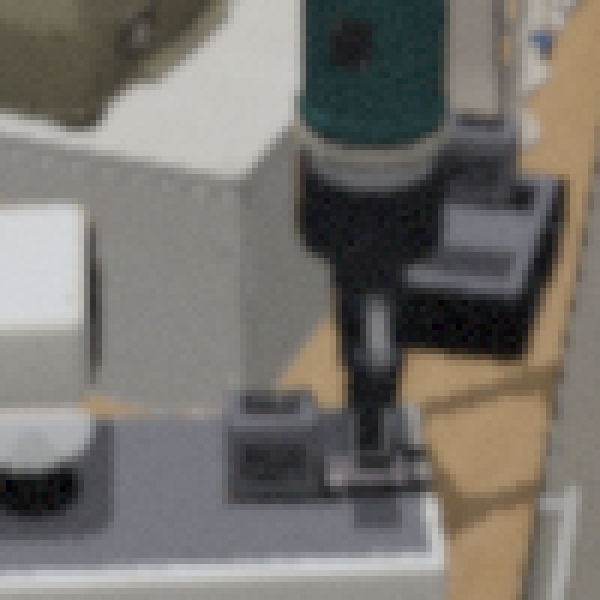

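The picture shows the fingers closed around the tab at (375,430), just in front of the pack at (270,445). Next I draw the catch back.

Emit:
play_rows --moves '[[[0,0,0,-0.06,0,0,0],[0,0,0,-0.06,0,0,0],[0,0,0,-0.06,0,0,0],[0,0,0,-0.05,0,0,0],[0,0,0,0,0,0,0]]]'

```text
time: 4.17
tool_pos: [0.4375, 0.264, 0.073]
tcp_rot: [-3.113, -0.396, -0.038]
wrist_force: [16.5, -6.4, -10.1]
width: 0.13
grip_force: 21.7
```

Emit:
play_rows --moves '[[[0,0,0,0,0,0,0],[0,0,0,0,0,0,0]]]'

```text
time: 4.33
tool_pos: [0.4376, 0.264, 0.073]
tcp_rot: [-3.114, -0.395, -0.036]
wrist_force: [15.6, -6.1, -8.2]
width: 0.129
grip_force: 21.9
```

Emit:
play_rows --moves '[[[0,0,0,0,0,0,40],[0,0,0,0,0,0,60],[0,0,0,0,0,0,60],[0,0,0,0,0,-0.3,70],[0,0,0,0,0,-0.35,70]]]'

```text
time: 4.75
tool_pos: [0.4269, 0.2626, 0.1326]
tcp_rot: [-3.116, -0.393, -0.002]
wrist_force: [0.3, 0.2, 0.1]
width: 0.818
grip_force: 0.0
```

Emit:
play_rows --moves '[[[0,0,0,0,0,-0.3,75],[0,0,0,0,0,0,75],[0,0,0,0,0,0,75]]]'

```text
time: 5.0
tool_pos: [0.4313, 0.265, 0.1677]
tcp_rot: [-3.111, -0.393, -0.022]
wrist_force: [0.2, -1.3, 0.0]
width: 0.876
grip_force: 0.0
```

```bash
python3 - <<'E'
from h import *
s=bot.read_state(); print(s['tool_pos'],s['width']*85.4,s['wrist_force']); print(delta([.5007,.2813,.062],np.radians(14.4)))
c=cam('side'); P=pts(c); g=c['image'][214:232,270:296].mean(2).astype(int); print(g)
np.savez('side2.npz',**c)
E
```

```text
[0.43131772 0.26503231 0.16774127] 74.79968676998347 [ 1.86931038e-01 -1.29519399e+00  4.40084851e-04]
(array([0.697, 0.019, 1.067]), array([-0.008, -0.029, -0.   ]))
[[132 139 144 144 142 144 142 138 140 142 139 138 140 138 136 133 134 135
  134 135 137 135 138 132 122 116]
 [118 127 135 142 142 142 139 142 139 138 136 135 133 134 129 119 117 117
  114 114 116 119 119 113 106  99]
 [112 122 126 140 148 146 146 140 134 135 125 120 120 117 112 103 100 105
  109 105  99 100  98  98  92  92]
 [108 116 124 138 149 152 150 139 125 117 113 111 108 103 101 101  98 114
  128 118 103  96  95  94  92  90]
 [108 113 117 129 136 140 140 128 104  95  99  97  92  90  91  91  95 112
  139 134 109  93  92  92  93  94]
 [108 112 110 118 123 124 124 116  92  84  84  82  81  79  80  80  85 106
  137 138 109  94  96  94  90  94]
 [101  98  93 108 117 119 118 112  87  80  77  79  81  79  81  74  80  95
  122 131 106  94  93  94  92  93]
 [ 82  77  84 102 118 119 119 112  89  82  77  75  81  78  72  64  59  72
   94 107  96  93  93  93  94  93]
 [ 69  70  79  99 116 123 119 112  92  80  79  77  78  73  58
[... 329 characters left out ...]
 7  24  14
   15  39  72  94  97  93  94  93]
 [ 55  64  69  77  85  88  86  64  97 134 145 143 142 129  79  28  12   0
   25  39  75 102  95  91  94  94]
 [ 43  58  59  51  46  55  73  92 117 149 160 162 160 146 106  57  52  50
   51  59  89 101  94  91  96  94]
 [ 49  65  60  47  37  39  67 104 123 148 162 165 165 158 131  95  85  84
   86  91  95 101  93  91  94  90]
 [ 55  64  56  44  33  35  62  94 113 135 156 164 159 156 134  99  87  92
   88  83  81  85  88  92  92  93]
 [ 62  67  63  42  26  30  55  81  82  98 119 126 121 118  98  68  62  64
   61  52  54  58  81  90  92  92]
 [ 64  62  56  35  28  36  46  59  50  49  62  67  64  61  54  44  34  38
   38  34  44  63  82  89  96  93]]
```

Emit:
play_rows --moves '[[[-0.008,-0.029,0,0.35,0.019,0,75],[0,0,0,0.347,0,0,75],[0,0,0,0,0,0,75],[0,0,0,0,0,0.3,75],[0,0,0,0,0,0.3,75]]]'

```text
time: 5.47
tool_pos: [0.4984, 0.2796, 0.104]
tcp_rot: [3.115, 0.392, -0.007]
wrist_force: [-0.6, 0.0, -1.5]
width: 0.877
grip_force: 0.0
```

Emit:
play_rows --moves '[[[0,0,0,0,0,0.25,75],[0,0,0,0,0,0.18,75],[0,0,0,0,0,0,75],[0,0,0,0,0,0,75]]]'

```text
time: 5.8
tool_pos: [0.4945, 0.2777, 0.0588]
tcp_rot: [3.112, 0.392, -0.019]
wrist_force: [-0.5, 0.6, 0.3]
width: 0.877
grip_force: 0.0
```

```bash
python3 - <<'E'
from h import *
s=bot.read_state(); print(s['tool_pos'],s['width']*85.4,s['wrist_force'],s['q']); print(delta([.5007,.2813,.062],np.radians(14.4)))
E
```

```text
[0.49450994 0.27768426 0.05883097] 74.92368334132361 [-0.53758916  0.63967232  0.2660166 ] [ 4.68039356e-01  2.37575017e-01  1.98132250e+00 -6.12252768e-04
  9.35474797e-01  1.78834525e+00]
(array([ 0.069, -0.02 , -0.033]), array([ 0.006,  0.025, -0.001]))
```

Emit:
play_rows --moves '[[[0.006,0.025,0,0.07,-0.02,-0.033,75],[0,0,0,0,0,0,75],[0,0,0,0,0,0,75]]]'

```text
time: 6.05
tool_pos: [0.5052, 0.2835, 0.067]
tcp_rot: [-3.114, -0.393, -0.016]
wrist_force: [0.2, -0.1, 0.1]
width: 0.879
grip_force: 0.0
```

```bash
python3 - <<'E'
from h import *
s=bot.read_state(); print(s['tool_pos'],s['tcp_rot'],s['wrist_force'],s['joint_vel'].round(4)); print(delta([.5007,.2813,.062],np.radians(14.4)))
E
```

```text
[0.50523334 0.28354254 0.0669964 ] [-3.11358655 -0.39263733 -0.01586344] [ 0.1873906  -0.14376964  0.13983095] [-0.0008 -0.0005  0.0103  0.0009  0.0052 -0.0008]
(array([-0.05 ,  0.011,  0.049]), array([-0.004, -0.021, -0.001]))
```

Emit:
play_rows --moves '[[[0,0,0,0,0,0,75],[0,0,0,0,0,0,75],[0,0,0,0,0,0,75],[0,0,0,0,0,0,75],[0,0,0,0,0,0,75]]]'

```text
time: 6.47
tool_pos: [0.5032, 0.2824, 0.0647]
tcp_rot: [-3.115, -0.393, -0.009]
wrist_force: [0.3, -0.2, -0.2]
width: 0.879
grip_force: 0.0
```

```bash
python3 - <<'E'
from h import *
s=bot.read_state(); print(s['tool_pos'],s['tcp_rot'],s['q'],s['joint_vel'].round(4)); print(delta([.5007,.2813,.062],np.radians(14.4)))
E
```

```text
[0.50324663 0.28240662 0.06467004] [-3.11524026 -0.39272521 -0.0091281 ] [ 4.68439820e-01  2.35857456e-01  1.97054792e+00 -4.63734683e-04
  9.29146055e-01  1.78870409e+00] [ 0.0015  0.0034  0.0027 -0.0002 -0.0003  0.0009]
(array([-0.028,  0.004,  0.027]), array([-0.002, -0.012, -0.001]))
```

Emit:
play_rows --moves '[[[0,0,0,0,0,0,75],[0,0,0,0,0,0,75],[0,0,0,0,0,0,75],[0,0,0,0,0,0,75],[0,0,0,0,0,0,75]]]'

```text
time: 6.88
tool_pos: [0.5033, 0.2825, 0.0645]
tcp_rot: [-3.115, -0.393, -0.009]
wrist_force: [-0.1, 0.4, 0.7]
width: 0.875
grip_force: 0.0
```

Emit:
play_rows --newtons 50 --moves '[[[0,0,0,0,0,0,0],[0,0,0,0,0,0,0],[0,0,0,0,0,0,0],[0,0,0,0,0,0,0],[0,0,0,0,0,0,0]]]'

```text
time: 7.3
tool_pos: [0.5034, 0.2822, 0.0647]
tcp_rot: [-3.116, -0.393, -0.009]
wrist_force: [-0.1, -1.2, 1.3]
width: 0.388
grip_force: 50.2
```

Emit:
play_rows --moves '[[[0,0,0,0,0,0,0],[0,0,0,0,0,0,0],[0,0,0,0,0,0,0],[0,0,0,0,0,0,0],[0,0,0,0,0,0,0]]]'

```text
time: 7.72
tool_pos: [0.5034, 0.2823, 0.0647]
tcp_rot: [-3.116, -0.393, -0.009]
wrist_force: [0.3, -2.9, 2.9]
width: 0.393
grip_force: 50.4
```

Emit:
play_rows --moves '[[[0,0,0,0,0,-0.15,0],[0,0,0,0,0,-0.15,0],[0,0,0,0,0,-0.2,0],[0,0,0,0,0,-0.25,0],[0,0,0,0,0,-0.25,0]]]'

```text
time: 8.13
tool_pos: [0.5015, 0.2822, 0.164]
tcp_rot: [-3.115, -0.392, -0.005]
wrist_force: [0.6, 0.3, -1.7]
width: 0.393
grip_force: 51.2
```

Emit:
play_rows --moves '[[[0,0,0,-0.2,0,-0.1,0],[0,0,0,-0.3,0,0,0],[0,0,0,-0.3,0,0,0],[0,0,0,0,0,0,0],[0,0,0,0,0,0,0]]]'

```text
time: 8.55
tool_pos: [0.4231, 0.2621, 0.1731]
tcp_rot: [-3.115, -0.394, -0.007]
wrist_force: [-0.1, 0.2, -0.7]
width: 0.394
grip_force: 51.2
```

```bash
python3 - <<'E'
from h import *
s=bot.read_state(); print(s['tool_pos'],s['width']*85.4,s['wrist_force'],s['q']); print(delta([.42,.20,.17],np.radians(-2.6)))
for n in ('top','side'):
    c=cam(n); np.savez(n+'3.npz',**c)
    if n=='top':a=c['image'][150:280,180:330]
    else: b=c['image'][130:260,210:330]
cv2.imwrite('pics/3.png',np.hstack([cv2.resize(a[...,::-1],(400,400),interpolation=3),cv2.resize(b[...,::-1],(400,400),interpolation=3)]))
E
```

```text
[0.42306825 0.26207211 0.17312475] 33.60865059232344 [-0.05168205  0.21993179 -0.68585099] [ 5.04365548e-01 -3.14468027e-02  2.04281430e+00  2.88722170e-04
  1.12562981e+00  1.82356406e+00]
(array([-0.184,  0.594,  0.03 ]), array([-0.004, -0.008,  0.594]))
```

View pics/3.png

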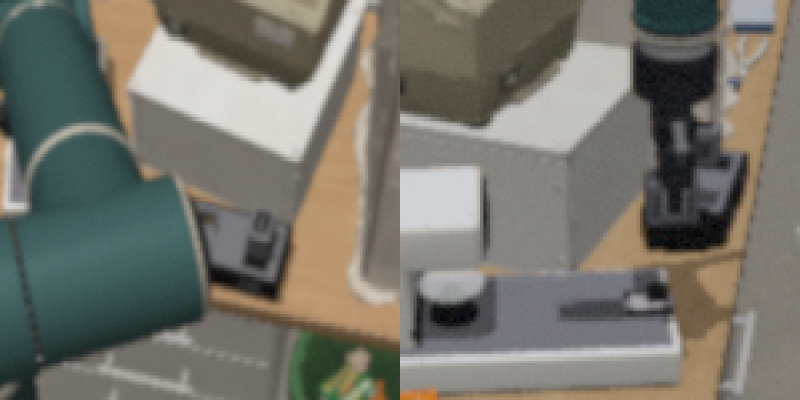

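The left (top) half shows the arm hiding most of the lensmeter, and the charged pack at (262,235). The right (side) half shows the gripper holding the pack at (685,150), the now empty lensmeter well at (595,310) and the tab drawn back at (655,292). I'll carry the pack to the left bay.

Emit:
play_rows --moves '[[[0,0,0.2,0,0,0,0],[0,0,0.2,0,0,0,0],[0,0,0.197,0,0,0,0],[0,0,0,0,0.3,0,0],[0,0,0,0,0.35,0,0]]]'

```text
time: 9.07
tool_pos: [0.4237, 0.1987, 0.1742]
tcp_rot: [-3.137, 0.071, -0.01]
wrist_force: [0.9, -0.3, -1.6]
width: 0.393
grip_force: 51.2
```

Emit:
play_rows --moves '[[[0,0,0,0.05,0.38,0,0],[0,0,0,0.05,0.38,0,0],[0,0,0,0.05,0.38,0,0],[0,0,0,0.05,0.3,0,0],[0,0,0,0.05,0.19,0.1,0]]]'

```text
time: 9.48
tool_pos: [0.4421, 0.0307, 0.1657]
tcp_rot: [-3.139, 0.078, -0.017]
wrist_force: [1.1, 0.6, -0.9]
width: 0.391
grip_force: 51.3
```

Emit:
play_rows --moves '[[[0,0,0,0,0,0,0],[0,0,0,0,0,0,0],[0,0,0,0,0,0,0],[0,0,0,0,0,0,0],[0,0,0,0,0,0,0]]]'

```text
time: 9.9
tool_pos: [0.4397, 0.0344, 0.1639]
tcp_rot: [-3.138, 0.073, -0.009]
wrist_force: [-0.1, -0.5, -1.4]
width: 0.392
grip_force: 51.6
```

```bash
python3 - <<'E'
from h import *
s=bot.read_state(); print(s['tool_pos'],s['tcp_rot'],s['wrist_force'],s['joint_vel'].round(3)); print(delta([.4385,.033,.12],np.radians(-2.7)))
E
```

```text
[0.43972308 0.034439   0.16391577] [-3.13777886  0.07256898 -0.0092517 ] [-0.12835141 -0.50349009 -1.38822206] [ 0.001 -0.005  0.004 -0.003  0.001 -0.001]
(array([-0.014,  0.016,  0.439]), array([-0.006, -0.012,  0.002]))
```

Emit:
play_rows --moves '[[[-0.006,-0.012,0,-0.014,0.015,0.2,0],[0,0,0,0,0,0.2,0],[0,0,0,0,0,0.18,0],[0,0,0,0,0,0,0],[0,0,0,0,0,0,0]]]'

```text
time: 10.32
tool_pos: [0.437, 0.0328, 0.105]
tcp_rot: [3.14, -0.073, -0.005]
wrist_force: [-1.1, -0.1, -1.4]
width: 0.389
grip_force: 51.4
```

Emit:
play_rows --moves '[[[0,0,0,0,0,0,0],[0,0,0,0,0,0,0],[0,0,0,0,0,0,0],[0,0,0,0,0,0,0],[0,0,0,0,0,0,0]]]'

```text
time: 10.73
tool_pos: [0.4386, 0.0321, 0.1064]
tcp_rot: [3.141, -0.075, 0.002]
wrist_force: [-0.1, 0.4, -1.4]
width: 0.387
grip_force: 51.4
```

```bash
python3 - <<'E'
from h import *
s=bot.read_state(); print(s['tool_pos'],s['tcp_rot'],s['wrist_force'],s['joint_vel'].round(3)); print(delta([.4385,.033,.098],np.radians(-2.7)))
for n in ('top','side'):
    c=cam(n); np.savez(n+'4.npz',**c)
    if n=='top':a=c['image'][200:270,240:310]
    else: b=c['image'][150:220,265:335]
cv2.imwrite('pics/4.png',np.hstack([cv2.resize(a[...,::-1],(400,400),interpolation=3),cv2.resize(b[...,::-1],(400,400),interpolation=3)]))
E
```

```text
[0.43860626 0.03207926 0.10643708] [ 3.14052184e+00 -7.50077832e-02  1.52102269e-03] [-0.05531863  0.35381958 -1.40097488] [-0.001  0.002  0.005  0.002 -0.003 -0.001]
(array([-0.002, -0.009,  0.084]), array([ 0.   , -0.002, -0.001]))
```

View pics/4.png

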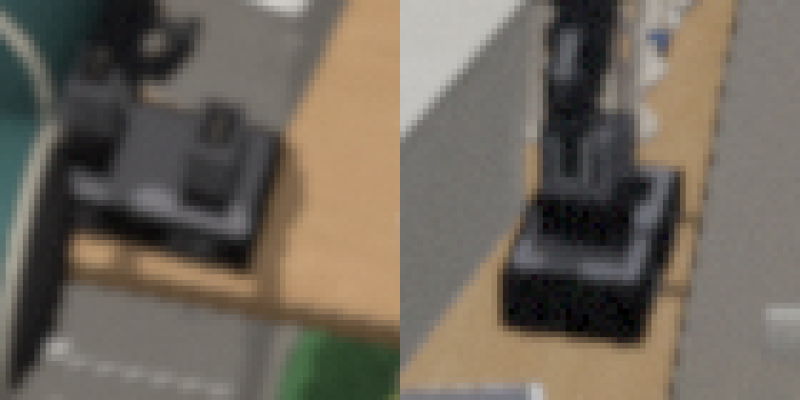

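The left half shows the held pack over the left bay at about (95,130). In the right half it stands just above the deck at (590,210), and it looks aligned. I'll push it in gently and watch the force.

Emit:
play_rows --moves '[[[0,0,0,0,-0.008,0.04,0],[0,0,0,0,0,0.04,0],[0,0,0,0,0,0.04,0],[0,0,0,0,0,0.04,0],[0,0,0,0,0,0,0]]]'

```text
time: 11.25
tool_pos: [0.4388, 0.0333, 0.0891]
tcp_rot: [-3.14, 0.076, -0.002]
wrist_force: [3.8, 3.1, -4.9]
width: 0.391
grip_force: 51.2
```

Emit:
play_rows --moves '[[[0,0,0,0,0,0.04,0],[0,0,0,0,0,0.04,0],[0,0,0,0,0,0,0],[0,0,0,0,0,0,0]]]'

```text
time: 11.58
tool_pos: [0.4389, 0.0333, 0.0814]
tcp_rot: [-3.14, 0.076, -0.002]
wrist_force: [4.7, 4.0, -2.9]
width: 0.39
grip_force: 51.3
```

Emit:
play_rows --moves '[[[0,0,0,0,0,0.05,0],[0,0,0,0,0,0.05,0],[0,0,0,0,0,0.05,0],[0,0,0,0,0,0.04,0],[0,0,0,0,0,0,0]]]'

```text
time: 12.0
tool_pos: [0.4392, 0.033, 0.0646]
tcp_rot: [3.141, -0.075, 0.001]
wrist_force: [-3.1, 3.2, 18.0]
width: 0.388
grip_force: 53.6
```

Emit:
play_rows --moves '[[[0,0,0,0,0,0.02,0],[0,0,0,0,0,0,0],[0,0,0,0,0,0,0]]]'

```text
time: 12.25
tool_pos: [0.4394, 0.033, 0.0646]
tcp_rot: [3.141, -0.075, 0.001]
wrist_force: [-10.1, 3.2, 32.3]
width: 0.393
grip_force: 55.8
```

Emit:
play_rows --moves '[[[0,0,0,0,0,-0.02,55],[0,0,0,0,0,0,58],[0,0,0,0,0,0,58],[0,0,0,0,0,-0.2,58],[0,0,0,0,0,-0.3,58]]]'

```text
time: 12.67
tool_pos: [0.4333, 0.0324, 0.1087]
tcp_rot: [3.139, -0.074, -0.018]
wrist_force: [0.9, 0.2, -0.1]
width: 0.677
grip_force: 0.0
```

Emit:
play_rows --moves '[[[0,0,0,0,0,-0.3,58],[0,0,0,0,0,-0.1,58],[0,0,0,0,0.28,0,58],[0,0,0,0,0.28,0,58],[0,0,0,0,0.28,0,58]]]'

```text
time: 13.08
tool_pos: [0.4331, -0.0517, 0.1517]
tcp_rot: [3.14, -0.072, -0.003]
wrist_force: [-0.1, 0.2, 0.4]
width: 0.68
grip_force: 0.0
```

Emit:
play_rows --moves '[[[0,0,0,0,0,0,58],[0,0,0,0,0,0,58],[0,0,0,0,0,0,58],[0,0,0,0,0,0,58],[0,0,0,0,0,0,58]]]'

```text
time: 13.5
tool_pos: [0.4338, -0.0502, 0.1521]
tcp_rot: [-3.141, 0.073, 0.003]
wrist_force: [0.4, -0.5, -0.5]
width: 0.675
grip_force: 0.0
```

```bash
python3 - <<'E'
from h import *
s=bot.read_state(); print(s['tool_pos'],s['tcp_rot'],s['wrist_force'],s['width']*85.4); print(delta([.4354,-.0509,.0647],np.radians(-2.7)))
c=cam('side'); np.savez('side5.npz',**c); P=pts(c)
m=(abs(P[...,2]-.101)<.008)&(abs(P[...,1])<.09)&(P[...,0]<.47)&(P[...,0]>.38)
k,l,st,ce=cv2.connectedComponentsWithStats(m.astype(np.uint8))
for i in range(1,k):
    if st[i,4]>15: print(st[i,4],P[l==i].mean(0).round(4),np.median(P[l==i],0).round(4))
E
```

```text
[ 0.43375337 -0.05016384  0.15213043] [-3.14072328e+00  7.28413691e-02  2.51107230e-03] [ 0.35315642 -0.54270274 -0.52392905] 57.66138102806024
(array([0.018, 0.007, 0.874]), array([0.   , 0.003, 0.001]))
80 [ 0.433  -0.0441  0.1007] [ 0.4335 -0.0408  0.1015]
86 [0.4386 0.0386 0.1011] [0.4386 0.042  0.1018]
```

Emit:
play_rows --moves '[[[0,0,0,0.01,0.005,0.25,58],[0,0,0,0,0,0.25,58],[0,0,0,0,0,0.2,58],[0,0,0,0,0,0.17,58],[0,0,0,0,0,0,58]]]'

```text
time: 13.97
tool_pos: [0.4317, -0.0503, 0.0621]
tcp_rot: [-3.14, 0.073, 0.012]
wrist_force: [-0.8, 0.7, -0.3]
width: 0.68
grip_force: 0.0
```

Emit:
play_rows --moves '[[[0,0,0,0,0,0,58],[0,0,0,0,0,0,58],[0,0,0,0,0,0,58],[0,0,0,0,0,0,58],[0,0,0,0,0,0,58]]]'

```text
time: 14.38
tool_pos: [0.436, -0.0517, 0.0668]
tcp_rot: [3.14, -0.075, 0.003]
wrist_force: [-1.0, -0.6, -0.6]
width: 0.68
grip_force: 0.0
```

Emit:
play_rows --moves '[[[0,0,0,0,0,0,58],[0,0,0,0,0,0,58],[0,0,0,0,0,0,58],[0,0,0,0,0,0,58],[0,0,0,0,0,0,58]]]'

```text
time: 14.8
tool_pos: [0.4349, -0.0516, 0.0656]
tcp_rot: [3.14, -0.075, -0.001]
wrist_force: [-0.1, -0.2, -0.7]
width: 0.681
grip_force: 0.0
```

```bash
python3 - <<'E'
from h import *
s=bot.read_state(); print(s['tool_pos'],s['tcp_rot'],s['wrist_force'],s['width']*85.4); print(delta([.4346,-.0509,.0647],np.radians(-2.9)))
E
```

```text
[ 0.43494238 -0.05163465  0.06564331] [ 3.14041917e+00 -7.49935999e-02 -9.20364163e-04] [-0.10440737 -0.23527648 -0.71802765] 58.18734632443822
(array([-0.004, -0.007,  0.009]), array([0.001, 0.001, 0.006]))
```

Emit:
play_rows --newtons 50 --moves '[[[0,0,0,0,0,0,0],[0,0,0,0,0,0,0],[0,0,0,0,0,0,0],[0,0,0,0,0,0,0],[0,0,0,0,0,0,0]]]'

```text
time: 15.22
tool_pos: [0.4351, -0.0516, 0.0658]
tcp_rot: [3.14, -0.075, -0.0]
wrist_force: [0.6, -0.3, 0.9]
width: 0.397
grip_force: 49.6
```

Emit:
play_rows --moves '[[[0,0,0,0,0,0,0],[0,0,0,0,0,0,0],[0,0,0,0,0,0,0],[0,0,0,0,0,0,0],[0,0,0,0,0,0,0]]]'

```text
time: 15.63
tool_pos: [0.4351, -0.0516, 0.0657]
tcp_rot: [3.14, -0.075, -0.0]
wrist_force: [0.5, -0.5, 2.0]
width: 0.396
grip_force: 49.6
```

Emit:
play_rows --moves '[[[0,0,0,0,0,-0.15,0],[0,0,0,0,0,-0.15,0],[0,0,0,0,0,-0.2,0],[0,0,0,0,0,-0.25,0],[0,0,0,0,0,-0.25,0]]]'

```text
time: 16.05
tool_pos: [0.4336, -0.0514, 0.1654]
tcp_rot: [-3.141, 0.075, 0.006]
wrist_force: [0.4, -0.2, -1.2]
width: 0.395
grip_force: 50.8
```

Emit:
play_rows --moves '[[[0,0,0,0,0,-0.2,0],[0,0,0,0,0,-0.1,0],[0,0,0,0,-0.3,0,0],[0,0,0,0,-0.38,0,0],[0,0,0,0,-0.38,0,0]]]'

```text
time: 16.47
tool_pos: [0.4396, 0.0547, 0.195]
tcp_rot: [3.14, -0.08, -0.002]
wrist_force: [1.1, -0.3, -1.9]
width: 0.388
grip_force: 50.8
```

Emit:
play_rows --moves '[[[0,0,0,0,-0.38,0,0],[0,0,0,0,-0.38,0,0],[0,0,0,0,-0.38,0,0],[0,0,0,0,-0.38,0,0],[0,0,0,0,-0.2,0,0]]]'

```text
time: 16.88
tool_pos: [0.4474, 0.2295, 0.1944]
tcp_rot: [-3.14, 0.072, 0.003]
wrist_force: [0.6, -0.5, -0.5]
width: 0.392
grip_force: 50.8
```

```bash
python3 - <<'E'
from h import *
s=bot.read_state(); print(s['tool_pos'],s['tcp_rot'],s['wrist_force'],s['width']*85.4); print(delta([.5036,.2822,.135],np.radians(14.3)))
E
```

```text
[0.44738434 0.22948959 0.1944093 ] [-3.14025274  0.07173943  0.00328054] [ 0.62678232 -0.49020188 -0.46865991] 33.50400889040731
(array([ 0.539, -0.552,  0.593]), array([-0.002,  0.004, -0.591]))
```

Emit:
play_rows --moves '[[[0,0,-0.2,0,0,0,0],[0,0,-0.2,0,0,0,0],[0,0,-0.195,0,0,0,0],[0,0,0,0.34,-0.19,0.1,0],[0,0,0,0.33,-0.18,0.2,0]]]'

```text
time: 17.3
tool_pos: [0.5044, 0.2786, 0.1671]
tcp_rot: [-3.116, -0.391, -0.004]
wrist_force: [0.6, 0.4, 0.8]
width: 0.391
grip_force: 50.9
```

Emit:
play_rows --moves '[[[0,0,0,0,0,0.2,0],[0,0,0,0,0,0.1,0],[0,0,0,0,0,0,0],[0,0,0,0,0,0,0],[0,0,0,0,0,0,0]]]'

```text
time: 17.72
tool_pos: [0.5032, 0.2775, 0.1366]
tcp_rot: [3.117, 0.391, -0.0]
wrist_force: [-0.4, -0.7, -0.9]
width: 0.388
grip_force: 50.9
```

Emit:
play_rows --moves '[[[0,0,0,0,0,0,0],[0,0,0,0,0,0,0],[0,0,0,0,0,0,0],[0,0,0,0,0,0,0],[0,0,0,0,0,0,0]]]'

```text
time: 18.13
tool_pos: [0.5036, 0.278, 0.1366]
tcp_rot: [-3.117, -0.391, -0.001]
wrist_force: [-0.0, -0.2, -2.1]
width: 0.396
grip_force: 50.9
```

```bash
python3 - <<'E'
from h import *
s=bot.read_state(); print(s['tool_pos'],s['tcp_rot'],s['wrist_force'],s['width']*85.4); print(delta([.5036,.2822,.106],np.radians(14.37)))
E
```

```text
[0.50363653 0.27800748 0.13660127] [-3.11699344e+00 -3.91346214e-01 -5.93003495e-04] [-0.04246452 -0.19852236 -2.10371894] 33.7858258225137
(array([ 0.01 , -0.041,  0.306]), array([-0.   , -0.001, -0.002]))
```

Emit:
play_rows --moves '[[[0,0,-0.002,0.01,-0.041,0.1,0],[0,0,0,0,0,0.1,0],[0,0,0,0,0,0.1,0],[0,0,0,0,0,0,0],[0,0,0,0,0,0,0]]]'

```text
time: 18.55
tool_pos: [0.5022, 0.2817, 0.104]
tcp_rot: [3.116, 0.393, -0.006]
wrist_force: [0.2, -0.8, -1.1]
width: 0.39
grip_force: 50.8
```

Emit:
play_rows --moves '[[[0,0,0,0,0,0,0],[0,0,0,0,0,0,0],[0,0,0,0,0,0,0],[0,0,0,0,0,0,0],[0,0,0,0,0,0,0]]]'

```text
time: 18.97
tool_pos: [0.5037, 0.2823, 0.1064]
tcp_rot: [-3.117, -0.393, -0.0]
wrist_force: [0.1, 0.0, -2.7]
width: 0.395
grip_force: 50.9
```

```bash
python3 - <<'E'
from h import *
s=bot.read_state(); print(s['tool_pos'],s['tcp_rot'],s['wrist_force'],s['width']*85.4); print(delta([.5036,.2822,.09],np.radians(14.37)))
E
```

```text
[0.50365206 0.28229432 0.10642217] [-3.11684153e+00 -3.92899577e-01 -1.77243569e-04] [ 0.09664462  0.01958584 -2.72076118] 33.772990686719496
(array([-0.001,  0.001,  0.164]), array([-0., -0., -0.]))
```

Emit:
play_rows --moves '[[[0,0,0,0,0,0.04,0],[0,0,0,0,0,0.04,0],[0,0,0,0,0,0.04,0],[0,0,0,0,0,0.04,0],[0,0,0,0,0,0,0]]]'

```text
time: 19.38
tool_pos: [0.5035, 0.2811, 0.0891]
tcp_rot: [3.115, 0.394, -0.001]
wrist_force: [2.7, -4.8, -2.3]
width: 0.391
grip_force: 50.8
```

Emit:
play_rows --moves '[[[0,0,0,0,0,0.04,0],[0,0,0,0,0,0.04,0],[0,0,0,0,0,0,0],[0,0,0,0,0,0,0]]]'

```text
time: 19.72
tool_pos: [0.5035, 0.281, 0.0811]
tcp_rot: [3.115, 0.394, -0.001]
wrist_force: [4.1, -5.7, -2.2]
width: 0.391
grip_force: 50.8
```

In the well; push home.

Emit:
play_rows --moves '[[[0,0,0,0,0,0.05,0],[0,0,0,0,0,0.05,0],[0,0,0,0,0,0.05,0],[0,0,0,0,0,0.03,0],[0,0,0,0,0,0,0]]]'

```text
time: 20.13
tool_pos: [0.5043, 0.2815, 0.0657]
tcp_rot: [3.115, 0.393, 0.0]
wrist_force: [-1.4, -7.0, 10.1]
width: 0.394
grip_force: 52.0
```

Emit:
play_rows --moves '[[[0,0,0,0,0,0.02,0],[0,0,0,0,0,0,0],[0,0,0,0,0,0,0]]]'

```text
time: 20.38
tool_pos: [0.5044, 0.2815, 0.0656]
tcp_rot: [3.115, 0.394, 0.001]
wrist_force: [-5.3, -9.1, 20.9]
width: 0.39
grip_force: 53.5
```

Emit:
play_rows --moves '[[[0,0,0,0,0,-0.015,55],[0,0,0,0,0,0,58],[0,0,0,0,0,0,58],[0,0,0,0,0,-0.2,58],[0,0,0,0,0,-0.3,58]]]'

```text
time: 20.8
tool_pos: [0.4997, 0.2808, 0.1093]
tcp_rot: [3.114, 0.392, -0.015]
wrist_force: [0.3, -0.4, -0.6]
width: 0.678
grip_force: 0.0
```

Emit:
play_rows --moves '[[[0,0,0,0,0,-0.3,45],[0,0,0,-0.35,0,-0.1,40],[0,0,0,-0.35,0,0,40],[0,0,0,0,0,0,40],[0,0,0,0,0,0,40]]]'

```text
time: 21.22
tool_pos: [0.4332, 0.2644, 0.1524]
tcp_rot: [3.116, 0.394, -0.004]
wrist_force: [0.5, 0.7, 0.1]
width: 0.47
grip_force: 0.0
```

Emit:
play_rows --moves '[[[0,0,0,0,0,0,40],[0,0,0,0,0,0,40],[0,0,0,0,0,0,40],[0,0,0,0,0,0,40],[0,0,0,0,0,0,40]]]'

```text
time: 21.63
tool_pos: [0.4362, 0.265, 0.1533]
tcp_rot: [3.117, 0.392, -0.001]
wrist_force: [-0.1, -0.1, -0.3]
width: 0.468
grip_force: 0.0
```

```bash
python3 - <<'E'
from h import *
s=bot.read_state(); print(s['tool_pos'],s['tcp_rot'],s['wrist_force'],s['width']*85.4); print(delta([.435,.2633,.066],np.radians(14.4)))
c=cam('side'); P=pts(c)
m=(abs(P[...,2]-.101)<.008)&(abs(P[...,1]-.28)<.05)&(P[...,0]<.54)&(P[...,0]>.46); print(P[m].mean(0),m.sum())
m=(abs(P[...,2]-.101)<.008)&(abs(P[...,1]-.03)<.05)&(P[...,0]<.47)&(P[...,0]>.38); print(P[m].mean(0),m.sum())
E
```

```text
[0.436208   0.26497227 0.15331018] [ 3.11672677e+00  3.92414208e-01 -1.31307393e-03] [-0.08695194 -0.12674559 -0.28577028] 39.97655457445583
(array([-0.015,  0.013,  0.873]), array([ 0.   ,  0.002, -0.002]))
[0.50220439 0.28724865 0.10144293] 118
[0.42922234 0.03990977 0.10101638] 57
```

Emit:
play_rows --moves '[[[0,0,0,-0.015,0.013,0.25,40],[0,0,0,0,0,0.25,40],[0,0,0,0,0,0.2,40],[0,0,0,0,0,0.15,40],[0,0,0,0,0,0,40]]]'

```text
time: 22.1
tool_pos: [0.4318, 0.2616, 0.0648]
tcp_rot: [3.114, 0.392, -0.011]
wrist_force: [-1.1, -0.6, -0.3]
width: 0.466
grip_force: 0.0
```

Emit:
play_rows --moves '[[[0,0,0,0,0,0,40],[0,0,0,0,0,0,40],[0,0,0,0,0,0,40],[0,0,0,0,0,0,40],[0,0,0,0,0,0,40]]]'

```text
time: 22.52
tool_pos: [0.4353, 0.2636, 0.0697]
tcp_rot: [-3.116, -0.393, -0.002]
wrist_force: [-0.4, -0.9, -0.1]
width: 0.471
grip_force: 0.0
```

Emit:
play_rows --newtons 20 --moves '[[[0,0,0,0,0,0,0],[0,0,0,0,0,0,0],[0,0,0,0,0,0,0],[0,0,0,0,0,0,0],[0,0,0,0,0,0,0]]]'

```text
time: 22.93
tool_pos: [0.4347, 0.2629, 0.0689]
tcp_rot: [3.116, 0.393, -0.0]
wrist_force: [-0.5, -3.5, 5.0]
width: 0.126
grip_force: 24.9
```

Emit:
play_rows --moves '[[[0,0,0,0.05,0,0,0],[0,0,0,0.05,0,0,0],[0,0,0,0.05,0,0,0],[0,0,0,0.03,0,0,0],[0,0,0,0,0,0,0]]]'

```text
time: 23.35
tool_pos: [0.4521, 0.2674, 0.0689]
tcp_rot: [3.116, 0.393, -0.002]
wrist_force: [-1.2, -4.4, 7.0]
width: 0.13
grip_force: 25.1
```

Emit:
play_rows --moves '[[[0,0,0,0.02,0,0,0],[0,0,0,0.02,0,0,0],[0,0,0,0,0,0,0],[0,0,0,0,0,0,0]]]'

```text
time: 23.68
tool_pos: [0.4523, 0.2674, 0.0689]
tcp_rot: [3.115, 0.392, -0.014]
wrist_force: [-12.3, -5.9, 16.1]
width: 0.126
grip_force: 26.3
```

Emit:
play_rows --moves '[[[0,0,0,0,0,0,40],[0,0,0,0,0,0,50],[0,0,0,0,0,-0.2,50],[0,0,0,0,0,-0.35,50],[0,0,0,0,0,-0.38,50]]]'

```text
time: 24.1
tool_pos: [0.4539, 0.268, 0.1597]
tcp_rot: [3.115, 0.393, -0.009]
wrist_force: [1.0, 1.0, -0.6]
width: 0.583
grip_force: 0.0
```

Emit:
play_rows --moves '[[[0,0,0,-0.2,0,-0.38,50],[0,0,0,-0.2,0,-0.3,50],[0,0,0,0,0,0,50],[0,0,0,0,0,0,50],[0,0,0,0,0,0,50]]]'

```text
time: 24.52
tool_pos: [0.4176, 0.259, 0.2278]
tcp_rot: [-3.117, -0.393, 0.001]
wrist_force: [-0.4, -0.1, 0.1]
width: 0.589
grip_force: 0.0
```

```bash
python3 - <<'E'
from h import *
c=cam('side'); P=pts(c); s=bot.read_state(); print(s['tool_pos'],s['wrist_force'],s['joint_vel'].round(3))
for y,x in ((.28,.50),(.03,.435)):
    m=(abs(P[...,2]-.101)<.008)&(abs(P[...,1]-y)<.05)&(abs(P[...,0]-x)<.04); print(P[m].mean(0),m.sum())
cv2.imwrite('pics/9.png',cv2.resize(c['image'][140:290,200:330,::-1],(520,600),interpolation=3))
E
```

```text
[0.41720634 0.25869306 0.22680633] [-0.05236687  0.58951452 -0.82652602] [-0.003  0.019  0.008 -0.002  0.006  0.001]
[0.50240607 0.28741661 0.10105957] 124
[0.43210586 0.03944731 0.10076775] 34
```

View pics/9.png

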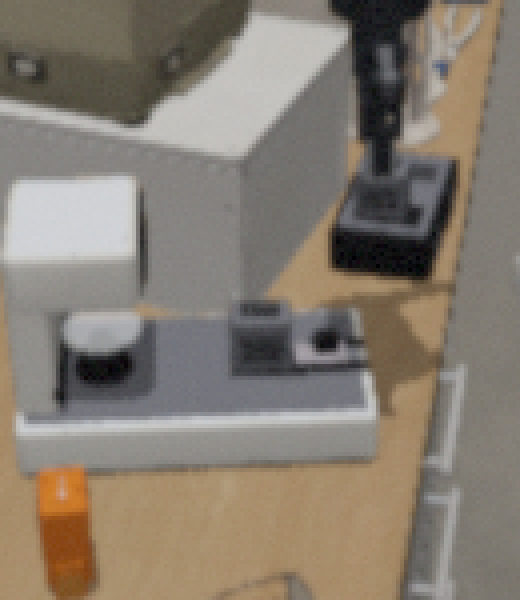

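The picture shows the pack home in the lensmeter at (262,335) with the catch tab forward at (325,340), as at the start. The spent pack sits in the left charger bay at (385,200).

```bash
python3 -c "from workcell import bot; print(bot.finish_job())"
```

```text
the job is handed in; nothing more can be done
None
```

I handed the job in at about 25 s of the 72 s: the spent pack is fully home in the charger's left bay, the charged pack is fully home in the lensmeter, and the catch is forward against its stop; the hand-in returned no verdict.

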